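Turn the titration carousel to the burette

TASK

Bring the small conical flask under the burette: with a fingertip pushing sideways on the carousel's upturned spokes, turn the carousel until the flask's mouth is centred beneath the burette's tip, and leave it standing still there. Push gently and do not pinch the spokes; touch neither the glassware on the carousel nor the burette with its stand, nor the loose things on the bench, and everything on the carousel must stay standing on its own pad.

Things in the scene. Friction and masses are not known exactly. Their poses are not given: they have to be found in the camera images.
- carousel: Round aluminium turntable, 230 mm across, on a small grey foot; origin on its axis at the disc's underside, 30 mm above the bench. Four black rubber pads, 72 mm across, tops 42 mm above the bench, lie 78 mm from the axis in its +x, +y, -x, -y directions. Between them four steel spokes (10 mm round bar) stick out and turn straight up at 140 mm from the axis
- axis (a point): Top of the hub on the carousel's fixed vertical axis, 61 mm above the bench. The carousel turns either way without end stops; steady friction of about 0.2 N m (some 1.5 N at a spoke's end) stops it as soon as it is no longer pushed
- spoke_top0 (a point): Very top (125 mm above the bench) of upturned spoke end 1 of 4, numbered anticlockwise from above: an upright steel bar 10 mm thick, 140 mm from the axis, free from 41 to 125 mm above the bench; push it sideways along the circle about the axis
- spoke_top1 (a point): Very top (125 mm above the bench) of upturned spoke end 2 of 4, numbered anticlockwise from above: an upright steel bar 10 mm thick, 140 mm from the axis, free from 41 to 125 mm above the bench; push it sideways along the circle about the axis
- spoke_top2 (a point): Very top (125 mm above the bench) of upturned spoke end 3 of 4, numbered anticlockwise from above: an upright steel bar 10 mm thick, 140 mm from the axis, free from 41 to 125 mm above the bench; push it sideways along the circle about the axis
- spoke_top3 (a point): Very top (125 mm above the bench) of upturned spoke end 4 of 4, numbered anticlockwise from above: an upright steel bar 10 mm thick, 140 mm from the axis, free from 41 to 125 mm above the bench; push it sideways along the circle about the axis
- flask: The small conical (Erlenmeyer) flask of clear glass, loose on one carousel pad: 105 mm tall, base 64 mm across, mouth 36 mm across; origin at the centre of its underside, z up through its mouth. It rides round with the carousel
- flask_place (a point): Centre of the top of the rubber pad on which the small conical flask stands (the carousel's +x pad)
- pad1 (a point): Centre of the top of the rubber pad in the carousel's +y direction, where the beaker, the jar or the bowl stands
- pad2 (a point): Centre of the top of the rubber pad in the carousel's -x direction, where the beaker, the jar or the bowl stands
- pad3 (a point): Centre of the top of the rubber pad in the carousel's -y direction, where the beaker, the jar or the bowl stands
- burette_tip (a point): Lower end of the burette's white tip, 165 mm above the bench, 18 mm above the flask's mouth level, 78 mm from the carousel's axis, on the carousel's side away from the robot
- burette_stand: Fixed burette stand beyond the carousel: white base plate 110 x 170 x 14 mm, upright steel rod 10 mm thick, 474 mm tall; the upright glass burette (12 mm thick, up to 468 mm high) is held 115 mm from the rod towards the carousel. Origin on the bench under the rod; its -x axis points to the burette and on to the carousel's axis, 193 mm away
- beaker: Glass beaker loose on another carousel pad, 52 mm across, 70 mm tall; origin at the centre of its underside
- jar: Brown glass jar with black cap, loose on another carousel pad, 52 mm across, 60 mm tall; origin at the centre of its underside
- crucible: White porcelain bowl loose on another carousel pad, 50 mm across, 40 mm tall; origin at the centre of its underside
- big_flask: Larger conical flask standing on the bench to the robot's left, not on the carousel, 137 mm tall, base 83 mm across; a bystander
- reagent_bottle: Brown glass bottle with blue cap on the bench to the right, 72 mm across, 140 mm tall; a bystander
- petri_dish: Low glass dish on the bench to the right, 90 mm across, 18 mm tall; a bystander
- spatula: Spatula, 180 mm long, lying on the bench to the left; a bystander

How it is judged:
At the end, for the whole second after the job is handed in: The small conical flask stands upright (within 0.08 rad) on its own pad (within 14 mm of its centre) with its axis within 10 mm, seen from above, of the burette's tip; the carousel is at rest; beaker, jar and bowl stand upright on their pads, each within 14 mm of a pad's centre (horizontal distance between flask and burette_tip below 0.01 m and distance between flask and flask_place below 0.014 m and angle between each of flask, beaker, jar, crucible's own z axis and vertical below 0.08 rad and angular speed of carousel below 0.05 rad/s and linear speed of flask below 0.01 m/s and (distance between beaker and pad1 below 0.014 m or distance between beaker and pad2 below 0.014 m or distance between beaker and pad3 below 0.014 m) and (distance between jar and pad1 below 0.014 m or distance between jar and pad2 below 0.014 m or distance between jar and pad3 below 0.014 m) and (distance between crucible and pad1 below 0.014 m or distance between crucible and pad2 below 0.014 m or distance between crucible and pad3 below 0.014 m)); the robot touches nothing.
It fails at once if the robot touches the glassware, the burette or its stand, or a bystander (over 1 N) (contact force between any of the fingers, the arm and flask above 1 N or contact force between any of the fingers, the arm and beaker above 1 N or contact force between any of the fingers, the arm and jar above 1 N or contact force between any of the fingers, the arm and crucible above 1 N or contact force between any of the fingers, the arm and big_flask above 1 N or contact force between any of the fingers, the arm and reagent_bottle above 1 N or contact force between any of the fingers, the arm and petri_dish above 1 N or contact force between any of the fingers, the arm and spatula above 1 N or contact force between any of the fingers, the arm and burette_stand above 1 N).
It fails at once if something on the carousel is lifted over 15 mm or tipped over 0.3 rad (z of any of flask, beaker, jar, crucible in the frame of carousel above 0.027 m or z of any of flask, beaker, jar, crucible in the frame of carousel below 0 m or angle between any of flask, beaker, jar, crucible's own z axis and vertical above 0.3 rad).
It fails at once if a spoke is pinched or the carousel is shoved hard (over 25 N from the fingers) (contact force between the fingers and carousel above 25 N).
It fails at once if a bystander on the bench is moved over 20 mm (distance of any of big_flask, reagent_bottle, petri_dish, spatula from where it was at the start of the episode above 0.02 m).
It also fails if it takes over 58 s, if anything falls off the work surface, if the arm or the gripper's body presses on something with over 40 N, if the wrist force passes 120 N, or if a joint passes its speed limit or range.

ROBOT

A 6-joint arm with a two-finger parallel gripper is mounted at the origin on the work surface. World frame = base frame: x ahead of the robot, y to its left, z up, the work surface at z = 0. Lengths are in m, angles in rad, forces in N, time in s.
With the tool pointing down it reaches from about 0.425 to 0.95 m from the base axis. Payload 3.5 kg.
Tool frame: the origin (TCP) lies between the finger pads; the fingertips stand 14 mm ahead of it and the grasp point (between the pads) lies 5 mm behind it; z points along the fingers, y is the line along which they close (so a half turn about z gives the same grasp; the last joint's range is limited). The gripper opens to 85 mm and grips with 20 to 120 N. Pads are 22 mm wide; open, the fingers measure 114 mm over their backs; the gripper's body (76 mm by 85 mm) begins 54 mm behind the grasp point. The pads swing forward as they close: fully open they stand 13 mm farther back than shut.
Start: joints at [-1.394, 0.286, 1.577, -0, 1.279, -0.15], TCP at [0.217, -0.639, 0.245] pointing down, gripper open.
Joint ranges: [-2.77, 2.77], [-0.9, 2.22], [0.21, 2.48], [-1.53, 4.67], [0.24, 2.81], [-2.84, 2.84]. Speed limits (rad/s): [2.79, 2.79, 3.14, 3.14, 3.14, 3.14].

INTERFACE

Orientations are given as a unit quaternion [x, y, z, w].
In Python, from plant import * gives the robot as it stands.
- The arm moves only by the tool step_arm, never from a script. Its argument "commands" is a list of rows, each an object of numbers: "gripper": the gripper's target within -1 to 1 (shut at 1, half-way at 0, fully open at -1); "x", "y", "z": the shift along the tool's x, y, z in mm; "spin": the turn about the tool's z in degrees. A call has exactly 10 rows; each row shifts and turns the commanded pose from where the row before left it, along the tool's axes as they then stand; what a row does not reach is not made up. A row lasts 1/10 s, in which the tool goes at most 50 mm and 8.59 degrees, less where a joint would pass 70% of its speed; a pose out of reach is approached as far as the arm can. A call with a gripper value outside its range is refused whole. The fingers move at their own pace and stop on an object; "force" is the grip in N (left out, the last holds). Time passes only in rows, so rows that do not move let the fingers close, or fill a call up. It gives the time, the measured TCP pose, the force, the opening and the grip force at its end, in the units of the state.
- get_state(): the state, without advancing time (a new reading comes with each control period).
- read_camera(name): name is "scene" or "side" or "wrist"; returns a dict with "color" (400x640x3 uint8, red, green, blue), "z_map" (400x640 float32, m along the optical axis (not along the pixel's ray), 0 where there is no reading), "fx", "fy", "cx", "cy" (pixels), "eye" and "attitude" of the camera in the world; the wrist camera has in their place "mount" (4x4, takes a point from camera to tool coordinates, whose origin is the TCP and whose axes are the flange's). Camera axes: x right, y up, looking along -z (the intrinsics and any distortion apply to the point x, -y, -z); pixel columns grow to the right and rows downward; lengths in m; the calibration is good to about 2 mm. The wrist camera is an equidistant fisheye: a pixel r from the principal point sees the ray r / f radians off the axis. A picture is of the moment at which its call begins: read the wrist's pose just before it.
- sign_off(): hands the job in; it is judged then, once.
The state is a dict: "time": time; "qpos": joint angles; "dq": joint speeds; "joint_efforts": joint torques, N m; "eef_pos": TCP position; "tcp_rot": TCP orientation; "contact_force": force on the tool from outside, world axes, zero at the start; "wrist_torque": the same for the moment, N m; "opening": opening from 0.0 (shut) to 1.0 (fully open); "finger_force": force on a finger pad.
Only numpy, scipy, OpenCV 4.12 (cv2) and the standard library are available. Lean on these libraries where they do the work, as an engineer would, in place of code of your own. Each camera call takes 0.05 s, during which the arm holds its last target. There are 200 camera calls.

## Working session

There is one attempt and no reset: what is moved stays moved. The work goes in short steps, Python scripts to look and compute and a tool call to move; the robot and the scene stay as the last step left them, time stands still between calls to the robot, and variables do not carry over. Pictures are saved under pics/ and viewed, at most 10 in all, crops included, and the job is handed in when it is done.

Besides the shell and the picture viewer there is one more tool, called as name(argument=value, ...) on one line, values as JSON. step_arm: Moves the arm, as the interface text tells. Its arguments: {"type":"object","properties":{"commands":{"type":"array"},"force":{"type":"number"}},"required":["commands"]}

```bash
mkdir -p pics
cat > h.py <<'E'
from plant import *
import numpy as np, cv2
from scipy.spatial.transform import Rotation as R
def snap(n,f):
    c=read_camera(n); cv2.imwrite('pics/'+f,c['color'][:,:,::-1]); np.save(f'pics/{n}.npy',c,allow_pickle=True); return c
def att(c):
    a=np.array(c['attitude']); return a if a.shape==(3,3) else R.from_quat(a).as_matrix()
def pix(c,u,v,z=None,Z=None):
    "world point of pixel; z depth or Z world height"
    d=att(c)@np.array([(u-c['cx'])/c['fx'],-(v-c['cy'])/c['fy'],-1]); e=np.array(c['eye'])
    if Z is not None: return e+d*(Z-e[2])/d[2]
    if z is None: z=c['z_map'][int(round(v)),int(round(u))]
    return e+d*z
def proj(c,p):
    q=att(c).T@(np.array(p)-c['eye']); return c['cx']+c['fx']*q[0]/-q[2], c['cy']-c['fy']*q[1]/-q[2]
E
python3 - <<'E'
from h import *
for n in('scene','side'):
    c=snap(n,n+'0.png'); print(n,c['eye'],c['attitude'],c['fx'],c['cx'],c['cy'],[k for k in c])
print(get_state())
E
```

```text
scene [0.86580543 0.60961924 0.9365468 ] [0.08446518 0.33220959 0.91290065 0.22161865] 363.4698227050049 329.78785622307623 198.81793302103193 ['color', 'z_map', 'fx', 'fy', 'cx', 'cy', 'eye', 'attitude']
side [ 0.3679091  -0.820604    0.65686873] [ 0.47648594 -0.05218418 -0.10197671  0.87168728] 366.66613575760806 319.889741268155 196.6306402908595 ['color', 'z_map', 'fx', 'fy', 'cx', 'cy', 'eye', 'attitude']
{'time': 0.1, 'qpos': array([-1.39402770e+00,  2.87172187e-01,  1.57803733e+00,  3.07965850e-05,
        1.27857191e+00, -1.49992552e-01]), 'dq': array([-8.60459372e-04, -2.91786140e-03, -4.77283027e-03,  1.41350913e-04,
       -2.19350325e-03,  2.90555628e-05]), 'joint_efforts': array([ 1.21119014e-03, -4.07291865e+01, -2.93697596e+01, -1.19736633e-04,
        3.41258099e-03, -1.18185994e-05]), 'eef_pos': array([ 0.21659974, -0.63871412,  0.24401839]), 'tcp_rot': array([ 9.86683187e-01,  1.62650211e-01,  8.80401287e-08, -1.09448672e-03]), 'contact_force': array([-0.89071812, -0.42726478, -0.51131405]), 'wrist_torque': array([-0.01635844,  0.00254627, -0.00576115]), 'finger_force': 0.0, 'opening': 1.0042792540119583}
```

View pics/scene0.png

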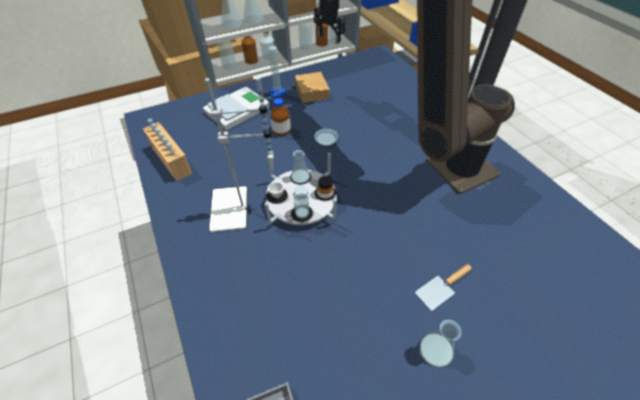

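View pics/side0.png

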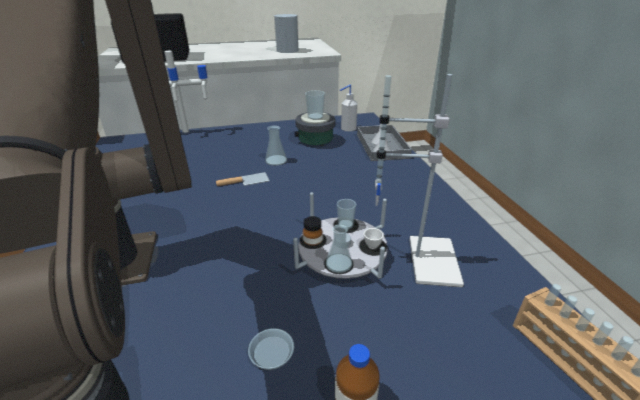

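The flask is nearest the side camera, at about (340,250). The spokes stand near (312,205), (383,212), (296,252) and (382,262), and the burette is to the right (+x). I'll enlarge both views.

Run:
```python
from h import *
a=cv2.imread('pics/side0.png')[170:300,270:430]; b=cv2.imread('pics/scene0.png')[130:240,200:350]
cv2.imwrite('pics/a.png',cv2.resize(a,None,fx=5,fy=4.6,interpolation=cv2.INTER_CUBIC) if 0 else cv2.resize(a,(720,585),interpolation=cv2.INTER_CUBIC))
cv2.imwrite('pics/b.png',cv2.resize(b,(750,550),interpolation=cv2.INTER_CUBIC))
```

```text
(no output)
```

View pics/a.png

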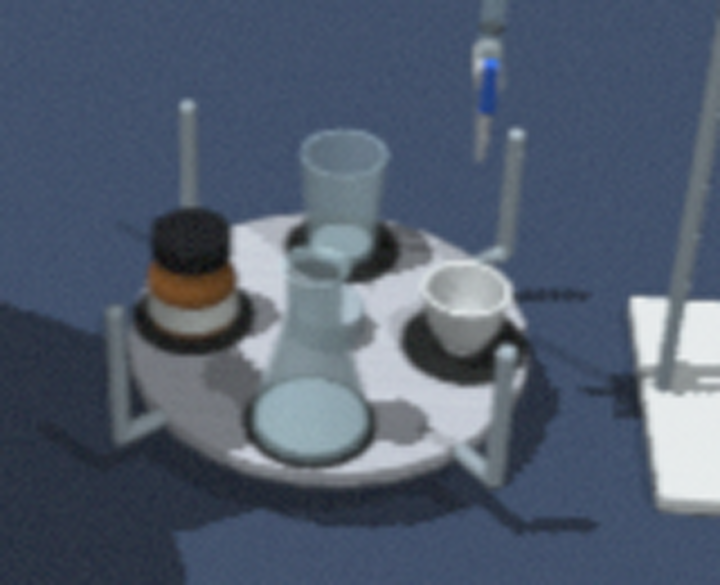

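View pics/b.png

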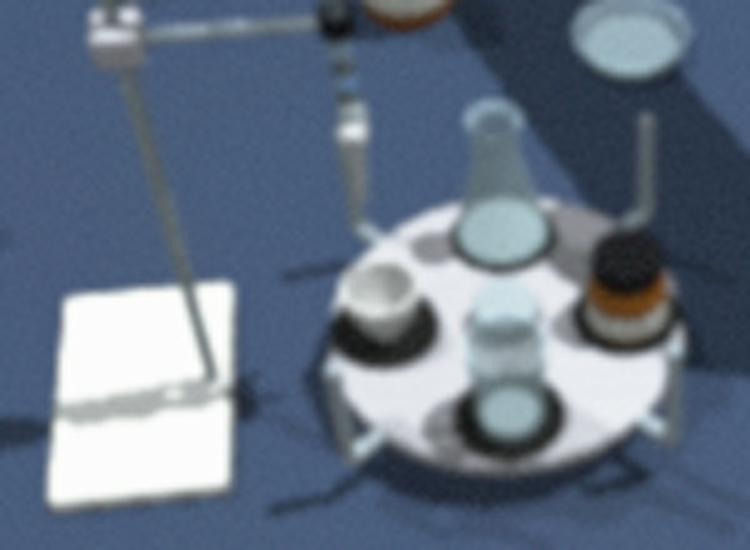

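```bash
cat >> h.py <<'E'
def load(n): return np.load(f'pics/{n}.npy',allow_pickle=True).item()
E
python3 - <<'E'
from h import *
s=load('side'); f=lambda x,y:(270+(x+.5)/4.5-.5,170+(y+.5)/4.5-.5)
T=np.array([pix(s,*f(*p),Z=.125) for p in [(188,104),(517,134),(114,310),(507,350)]]); print(T,T.mean(0))
c=T.mean(0); print(np.linalg.norm((T-c)[:,:2],axis=1),np.degrees(np.arctan2((T-c)[:,1],(T-c)[:,0])))
tip=pix(s,*f(481,160),Z=.165); print('tip',tip,np.linalg.norm((tip-c)[:2]),np.degrees(np.arctan2(*(tip-c)[1::-1])))
b=load('scene'); g=lambda x,y:(200+(x+.5)/5-.5,130+(y+.5)/5-.5)
for p,Z in [((647,117),.125),((675,342),.125),((333,367),.125),((360,232),.165)]: print('scene',pix(b,*g(*p),Z=Z))
print('flask base side',pix(s,*f(311,420),Z=.043), 'mouth',pix(s,*f(319,265),Z=.147),'scene base',pix(b,*g(504,230),Z=.045),'mouth',pix(b,*g(495,117),Z=.147))
print('rod foot',pix(s,*f(665,388),Z=.014),pix(b,*g(211,380),Z=.014))
print('bottle cap',pix(s,360,353,Z=.14),'dish',pix(s,271,350,Z=.01),'dish scene',pix(b,326,138,Z=.01))
print('jar cap',pix(s,*f(192,222),Z=.102),'crucible',pix(s,*f(466,285),Z=.082),'beaker',pix(s,*f(345,155),Z=.112))
E
```

```text
[[ 0.53501445  0.01110782  0.125     ]
 [ 0.71619223 -0.06729721  0.125     ]
 [ 0.45761326 -0.17214882  0.125     ]
 [ 0.63959465 -0.24779761  0.125     ]] [ 0.58710365 -0.11903395  0.125     ]
[0.14017905 0.13907032 0.13996053 0.13905173] [ 111.81373956   21.84016218 -157.69735422  -67.82154466]
tip [ 0.66206953 -0.14314795  0.165     ] 0.0787487699473844 -17.831231452874047
scene [ 0.45818969 -0.16883961  0.125     ]
scene [0.53203098 0.0095209  0.125     ]
scene [ 0.71664841 -0.06371867  0.125     ]
scene [ 0.67308879 -0.11933061  0.165     ]
flask base side [ 0.55838157 -0.18863016  0.043     ] mouth [ 0.56038104 -0.18810025  0.147     ] scene base [ 0.55571099 -0.19016375  0.045     ] mouth [ 0.5552076  -0.19154707  0.147     ]
rod foot [ 0.77224245 -0.18077384  0.014     ] [ 0.77088942 -0.18169947  0.014     ]
bottle cap [ 0.50578715 -0.49253803  0.14      ] dish [ 0.37136176 -0.36297648  0.01      ] dish scene [ 0.37170536 -0.35998568  0.01      ]
jar cap [ 0.51812868 -0.07694571  0.102     ] crucible [ 0.65958766 -0.14424892  0.082     ] beaker [ 0.61755446 -0.04616693  0.112     ]
```

The measurements agree well. The axis is at (0.587,-0.119), the spokes are at 22°+90k, the flask is at -112.8° and the burette at about -18.2°, so I need about +94.6° anticlockwise. I'll push the -157.7° spoke from behind with the closed fingers, on the robot's side.

step_arm(commands=[{"gripper": 1, "x": 10, "y": -11}, {"gripper": 1, "x": 20, "y": -22}, {"gripper": 1, "x": 20, "y": -22}, {"gripper": 1, "x": 20, "y": -22}, {"gripper": 1, "x": 20, "y": -22}, {"gripper": 1, "x": 20, "y": -22}, {"gripper": 1, "x": 20, "y": -22}, {"gripper": 1, "x": 20, "y": -22}, {"gripper": 1, "x": 20, "y": -22}, {"gripper": 1, "x": 20, "y": -22}], force=40)

```text
invalid input
```

step_arm(commands=[{"gripper": 1, "x": 20, "y": -22}, {"gripper": 1, "x": 20, "y": -22}, {"gripper": 1, "x": 20, "y": -22}, {"gripper": 1, "x": 20, "y": -22}, {"gripper": 1, "x": 20, "y": -22}, {"gripper": 1, "x": 20, "y": -22}, {"gripper": 1, "x": 20, "y": -22}, {"gripper": 1, "x": 20, "y": -22}, {"gripper": 1, "x": 20, "y": -22}, {"gripper": 1, "x": 10, "y": -11}])

```text
invalid input
```

```bash
cat >> h.py <<'E'
def rel(p):
    "tool-frame shift (mm) to world point p, yaw of tool x (deg)"
    s=get_state(); r=R.from_quat(s['tcp_rot']).as_matrix()
    print(s['time'],s['eef_pos'],'shift',(r.T@(np.array(p)-s['eef_pos'])*1e3).round(1),'yaw',np.degrees(np.arctan2(r[1,0],r[0,0])).round(1),'F',s['contact_force'],s['opening'],s['qpos'].round(2))
    d=s['eef_pos'][:2]-C; print('R',np.hypot(*d),'th',np.degrees(np.arctan2(d[1],d[0])))
C=np.array([.587,-.119])
E
python3 -c "
from h import *
rel([.447,-.119,.105])"
```

```text
0.1 [ 0.21659974 -0.63871412  0.24401839] shift [ 385.  -418.   140.1] yaw 18.7 F [-0.89071812 -0.42726478 -0.51131405] 1.0042792540119583 [-1.39  0.29  1.58  0.    1.28 -0.15]
R 0.6381999016700918 th -125.47747228025572
```

step_arm(commands=[{"gripper": 1, "x": 10, "y": -11, "z": 0, "spin": 0}, {"gripper": 1, "x": 20, "y": -22, "z": 0, "spin": 0}, {"gripper": 1, "x": 20, "y": -22, "z": 0, "spin": 0}, {"gripper": 1, "x": 20, "y": -22, "z": 0, "spin": 0}, {"gripper": 1, "x": 20, "y": -22, "z": 0, "spin": 0}, {"gripper": 1, "x": 20, "y": -22, "z": 0, "spin": 0}, {"gripper": 1, "x": 20, "y": -22, "z": 0, "spin": 0}, {"gripper": 1, "x": 20, "y": -22, "z": 0, "spin": 0}, {"gripper": 1, "x": 20, "y": -22, "z": 0, "spin": 0}, {"gripper": 1, "x": 20, "y": -22, "z": 0, "spin": 0}], force=40)

```text
time: 1.1
eef_pos: [0.3298, -0.378, 0.2449]
tcp_rot: [0.987, 0.163, 0.0, -0.0]
contact_force: [0.2, -1.1, -0.3]
opening: -0.001
finger_force: 0.0
```

step_arm(commands=[{"gripper": 1, "x": 20, "y": -22, "z": 0, "spin": 0}, {"gripper": 1, "x": 20, "y": -22, "z": 0, "spin": 0}, {"gripper": 1, "x": 20, "y": -22, "z": 0, "spin": 0}, {"gripper": 1, "x": 20, "y": -22, "z": 0, "spin": 0}, {"gripper": 1, "x": 20, "y": -22, "z": 0, "spin": 0}, {"gripper": 1, "x": 20, "y": -22, "z": 0, "spin": 0}, {"gripper": 1, "x": 20, "y": -22, "z": 0, "spin": 0}, {"gripper": 1, "x": 20, "y": -22, "z": 0, "spin": 0}, {"gripper": 1, "x": 20, "y": -22, "z": 0, "spin": 0}, {"gripper": 1, "x": 14, "y": -11, "z": 0, "spin": 0}])

```text
time: 2.1
eef_pos: [0.4459, -0.1173, 0.245]
tcp_rot: [0.987, 0.164, -0.0, -0.0]
contact_force: [0.1, 0.5, 0.3]
opening: 0.003
finger_force: 0.0
```

step_arm(commands=[{"gripper": 1, "x": 0, "y": 0, "z": 0, "spin": 6.2}, {"gripper": 1, "x": 0, "y": 0, "z": 0, "spin": 6.2}, {"gripper": 1, "x": 0, "y": 0, "z": 0, "spin": 6.3}, {"gripper": 1, "x": 0, "y": 0, "z": 20, "spin": 0}, {"gripper": 1, "x": 0, "y": 0, "z": 20, "spin": 0}, {"gripper": 1, "x": 0, "y": 0, "z": 20, "spin": 0}, {"gripper": 1, "x": 0, "y": 0, "z": 0, "spin": 0}, {"gripper": 1, "x": 0, "y": 0, "z": 0, "spin": 0}, {"gripper": 1, "x": 0, "y": 0, "z": 0, "spin": 0}, {"gripper": 1, "x": 0, "y": 0, "z": 0, "spin": 0}])

```text
time: 3.1
eef_pos: [0.4468, -0.1203, 0.1867]
tcp_rot: [1.0, 0.0, 0.001, 0.001]
contact_force: [-0.3, 0.4, 0.7]
opening: 0.004
finger_force: 0.0
```

```bash
python3 -c "
from h import *
rel([.447,-.119,.105])"
```

```text
3.1 [ 0.44683715 -0.12033573  0.18670823] shift [-0.  -1.4 81.7] yaw 0.0 F [-0.33657155  0.41111906  0.67845009] 0.004462122938992366 [-0.48 -0.14  2.14  0.    1.14  1.09]
R 0.14016921855133974 th -179.45399494312386
```

step_arm(commands=[{"gripper": 1, "x": 0, "y": 0, "z": 15, "spin": 0}, {"gripper": 1, "x": 0, "y": 0, "z": 20, "spin": 0}, {"gripper": 1, "x": 0, "y": 0, "z": 20, "spin": 0}, {"gripper": 1, "x": 0, "y": 0, "z": 15, "spin": 0}, {"gripper": 1, "x": 0, "y": 0, "z": 10, "spin": 0}, {"gripper": 1, "x": 0, "y": 0, "z": 2, "spin": 0}, {"gripper": 1, "x": 0, "y": 0, "z": 0, "spin": 0}, {"gripper": 1, "x": 0.05, "y": 3.67, "z": 0, "spin": -1.5}, {"gripper": 1, "x": 0.05, "y": 3.67, "z": 0, "spin": -1.5}, {"gripper": 1, "x": 0.05, "y": 3.67, "z": 0, "spin": -1.5}])

```text
time: 4.1
eef_pos: [0.4475, -0.1317, 0.1047]
tcp_rot: [0.999, 0.04, 0.001, 0.001]
contact_force: [-1.0, -0.2, 0.2]
opening: 0.002
finger_force: 0.0
```

step_arm(commands=[{"gripper": 1, "x": 0.05, "y": 3.67, "z": 0, "spin": -1.5}, {"gripper": 1, "x": 0.05, "y": 3.67, "z": 0, "spin": -1.5}, {"gripper": 1, "x": 0.01, "y": 1.83, "z": 0, "spin": -0.75}, {"gripper": 1, "x": 0.01, "y": 1.83, "z": 0, "spin": -0.75}, {"gripper": 1, "x": 0.01, "y": 1.22, "z": 0, "spin": -0.5}, {"gripper": 1, "x": 0.01, "y": 1.22, "z": 0, "spin": -0.5}, {"gripper": 1, "x": 0.01, "y": 1.22, "z": 0, "spin": -0.5}, {"gripper": 1, "x": 0.01, "y": 1.22, "z": 0, "spin": -0.5}, {"gripper": 1, "x": 0.01, "y": 1.22, "z": 0, "spin": -0.5}, {"gripper": 1, "x": 0.01, "y": 1.22, "z": 0, "spin": -0.5}])

```text
time: 5.1
eef_pos: [0.4493, -0.1493, 0.1033]
tcp_rot: [0.994, 0.105, -0.0, -0.0]
contact_force: [0.3, -0.4, 0.4]
opening: 0.0
finger_force: 0.0
```

step_arm(commands=[{"gripper": 1, "x": 0.01, "y": 1.22, "z": 0, "spin": -0.5}, {"gripper": 1, "x": 0.01, "y": 1.22, "z": 0, "spin": -0.5}, {"gripper": 1, "x": 0.01, "y": 1.22, "z": 0, "spin": -0.5}, {"gripper": 1, "x": 0.01, "y": 1.22, "z": 0, "spin": -0.5}, {"gripper": 1, "x": 0.01, "y": 1.22, "z": 0, "spin": -0.5}, {"gripper": 1, "x": 0.01, "y": 1.22, "z": 0, "spin": -0.5}, {"gripper": 1, "x": 0.01, "y": 1.22, "z": 0, "spin": -0.5}, {"gripper": 1, "x": 0.01, "y": 1.22, "z": 0, "spin": -0.5}, {"gripper": 1, "x": 0.01, "y": 1.22, "z": 0, "spin": -0.5}, {"gripper": 1, "x": 0.01, "y": 1.22, "z": 0, "spin": -0.5}])

```text
time: 6.1
eef_pos: [0.4525, -0.161, 0.1033]
tcp_rot: [0.989, 0.148, 0.0, -0.0]
contact_force: [0.5, 2.1, -0.5]
opening: 0.001
finger_force: 0.8
```

Run:
```python
from h import *
rel([.447,-.119,.105])
c=snap('side','side1.png'); a=c['color'][150:310,260:440,::-1]
cv2.imwrite('pics/c.png',cv2.resize(a,(630,560),interpolation=cv2.INTER_CUBIC))
```

```text
6.1 [ 0.45249543 -0.16104406  0.10330924] shift [  7.1 -41.8  -1.7] yaw 17.1 F [ 0.51687226  2.11988445 -0.49530638] 0.0005881213846695663 [-0.55  0.03  2.15  0.    0.96  0.72]
R 0.14092261631526676 th -162.64155744652857
```

View pics/c.png

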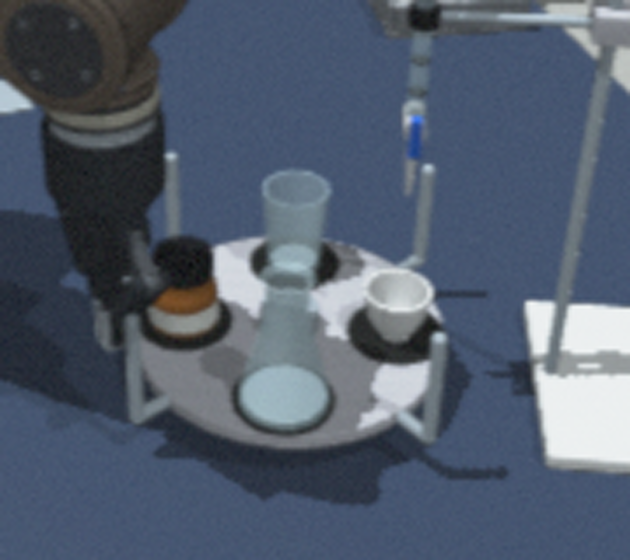

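The finger is in contact at about 2 N and the spokes have started to move, with nothing else touched. I'll continue along the arc.

Run:
```python
from h import *
s=load('side'); p=pix(s,260+440.5/3.5-.5,150+338.5/3.5-.5,Z=.125); print(p,np.degrees(np.arctan2(p[1]-C[1],p[0]-C[0])))
```

```text
[ 0.64766022 -0.24567289  0.125     ] -64.41150191041042
```

step_arm(commands=[{"gripper": 1, "x": 0.01, "y": 1.83, "z": 0, "spin": -0.75}, {"gripper": 1, "x": 0.02, "y": 2.44, "z": 0, "spin": -1}, {"gripper": 1, "x": 0.03, "y": 3.05, "z": 0, "spin": -1.25}, {"gripper": 1, "x": 0.05, "y": 3.67, "z": 0, "spin": -1.5}, {"gripper": 1, "x": 0.05, "y": 3.67, "z": 0, "spin": -1.5}, {"gripper": 1, "x": 0.05, "y": 3.67, "z": 0, "spin": -1.5}, {"gripper": 1, "x": 0.05, "y": 3.67, "z": 0, "spin": -1.5}, {"gripper": 1, "x": 0.05, "y": 3.67, "z": 0, "spin": -1.5}, {"gripper": 1, "x": 0.05, "y": 3.67, "z": 0, "spin": -1.5}, {"gripper": 1, "x": 0.05, "y": 3.67, "z": 0, "spin": -1.5}])

```text
time: 7.15
eef_pos: [0.4658, -0.1914, 0.1033]
tcp_rot: [0.964, 0.264, -0.0, -0.0]
contact_force: [0.7, 1.9, -0.4]
opening: 0.002
finger_force: 0.8
```

step_arm(commands=[{"gripper": 1, "x": 0.05, "y": 3.67, "z": 0, "spin": -1.5}, {"gripper": 1, "x": 0.05, "y": 3.67, "z": 0, "spin": -1.5}, {"gripper": 1, "x": 0.05, "y": 3.67, "z": 0, "spin": -1.5}, {"gripper": 1, "x": 0.05, "y": 3.67, "z": 0, "spin": -1.5}, {"gripper": 1, "x": 0.05, "y": 3.67, "z": 0, "spin": -1.5}, {"gripper": 1, "x": 0.05, "y": 3.67, "z": 0, "spin": -1.5}, {"gripper": 1, "x": 0.05, "y": 3.67, "z": 0, "spin": -1.5}, {"gripper": 1, "x": 0.05, "y": 3.67, "z": 0, "spin": -1.5}, {"gripper": 1, "x": 0.05, "y": 3.67, "z": 0, "spin": -1.5}, {"gripper": 1, "x": 0.05, "y": 3.67, "z": 0, "spin": -1.5}])

```text
time: 8.15
eef_pos: [0.4884, -0.2202, 0.1033]
tcp_rot: [0.922, 0.388, -0.0, -0.0]
contact_force: [0.2, 2.4, -0.1]
opening: -0.002
finger_force: 0.8
```

```bash
python3 -c "
from h import *
rel([.447,-.119,.105])"
```

```text
8.15 [ 0.48839617 -0.22015184  0.10326527] shift [  43.4 -100.3   -1.7] yaw 45.7 F [ 0.21884939  2.38595778 -0.10463346] -0.0015669187614931863 [-0.61  0.15  2.02 -0.    0.97  0.16]
R 0.14126007336365795 th -134.2691958570569
```

step_arm(commands=[{"gripper": 1, "x": 0.05, "y": 3.67, "z": 0, "spin": -1.5}, {"gripper": 1, "x": 0.05, "y": 3.67, "z": 0, "spin": -1.5}, {"gripper": 1, "x": 0.05, "y": 3.67, "z": 0, "spin": -1.5}, {"gripper": 1, "x": 0.05, "y": 3.67, "z": 0, "spin": -1.5}, {"gripper": 1, "x": 0.05, "y": 3.67, "z": 0, "spin": -1.5}, {"gripper": 1, "x": 0.05, "y": 3.67, "z": 0, "spin": -1.5}, {"gripper": 1, "x": 0.05, "y": 3.67, "z": 0, "spin": -1.5}, {"gripper": 1, "x": 0.05, "y": 3.67, "z": 0, "spin": -1.5}, {"gripper": 1, "x": 0.05, "y": 3.67, "z": 0, "spin": -1.5}, {"gripper": 1, "x": 0.05, "y": 3.67, "z": 0, "spin": -1.5}])

```text
time: 9.15
eef_pos: [0.5177, -0.2421, 0.1033]
tcp_rot: [0.863, 0.505, -0.0, -0.0]
contact_force: [-1.0, 2.2, -0.4]
opening: 0.004
finger_force: 0.8
```

step_arm(commands=[{"gripper": 1, "x": 0.05, "y": 3.67, "z": 0, "spin": -1.5}, {"gripper": 1, "x": 0.05, "y": 3.67, "z": 0, "spin": -1.5}, {"gripper": 1, "x": 0.05, "y": 3.67, "z": 0, "spin": -1.5}, {"gripper": 1, "x": 0.05, "y": 3.67, "z": 0, "spin": -1.5}, {"gripper": 1, "x": 0.05, "y": 3.67, "z": 0, "spin": -1.5}, {"gripper": 1, "x": 0.05, "y": 3.67, "z": 0, "spin": -1.5}, {"gripper": 1, "x": 0.05, "y": 3.67, "z": 0, "spin": -1.5}, {"gripper": 1, "x": 0.05, "y": 3.67, "z": 0, "spin": -1.5}, {"gripper": 1, "x": 0.05, "y": 3.67, "z": 0, "spin": -1.5}, {"gripper": 1, "x": 0.05, "y": 3.67, "z": 0, "spin": -1.5}])

```text
time: 10.15
eef_pos: [0.5517, -0.2558, 0.1033]
tcp_rot: [0.79, 0.613, -0.0, 0.0]
contact_force: [-1.6, 1.6, -0.7]
opening: 0.002
finger_force: 0.8
```

step_arm(commands=[{"gripper": 1, "x": 0.05, "y": 3.67, "z": 0, "spin": -1.5}, {"gripper": 1, "x": 0.05, "y": 3.67, "z": 0, "spin": -1.5}, {"gripper": 1, "x": 0.05, "y": 3.67, "z": 0, "spin": -1.5}, {"gripper": 1, "x": 0.05, "y": 3.67, "z": 0, "spin": -1.5}, {"gripper": 1, "x": 0.05, "y": 3.67, "z": 0, "spin": -1.5}, {"gripper": 1, "x": 0.05, "y": 3.67, "z": 0, "spin": -1.5}, {"gripper": 1, "x": 0.05, "y": 3.67, "z": 0, "spin": -1.5}, {"gripper": 1, "x": 0.03, "y": 3.05, "z": 0, "spin": -1.25}, {"gripper": 1, "x": 0.02, "y": 2.44, "z": 0, "spin": -1}, {"gripper": 1, "x": 0.01, "y": 1.22, "z": 0, "spin": -0.5}])

```text
time: 11.15
eef_pos: [0.5838, -0.2602, 0.1034]
tcp_rot: [0.714, 0.7, -0.0, 0.0]
contact_force: [-1.3, -1.0, -0.8]
opening: -0.002
finger_force: 0.7
```

Run:
```python
from h import *
rel([.447,-.119,.105])
c=snap('scene','scene2.png'); a=c['color'][120:245,190:350,::-1]
s=snap('side','side2.png'); b=s['color'][150:290,280:440,::-1]
cv2.imwrite('pics/d.png',np.vstack([cv2.resize(a,(640,300*500//600*2*0+280),interpolation=cv2.INTER_CUBIC) if 0 else cv2.resize(a[:100,:],(512,320),interpolation=cv2.INTER_CUBIC),cv2.resize(b[:85],(512,272),interpolation=cv2.INTER_CUBIC)]) if 0 else np.hstack([cv2.resize(a,None,fx=2.5,fy=2.5,interpolation=cv2.INTER_CUBIC)[:312],cv2.resize(b,None,fx=2.5,fy=2.5,interpolation=cv2.INTER_CUBIC)[:312]]))
```

```text
11.15 [ 0.5837919  -0.26023306  0.10339109] shift [ 138.4 -139.6   -1.7] yaw 88.8 F [-1.28142673 -0.99409342 -0.82483345] -0.002007441365965037 [-0.58  0.35  1.77 -0.    1.02 -0.56]
R 0.14126949127581043 th -91.30124796170095
```

View pics/d.png

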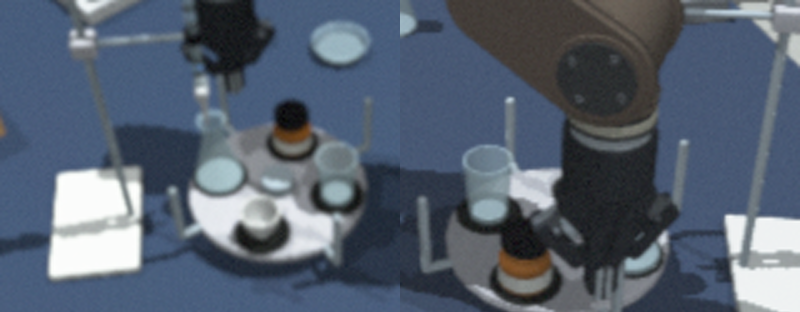

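Run:
```python
from h import *
c=load('scene'); s=load('side')
A=lambda p:np.degrees(np.arctan2(p[1]-C[1],p[0]-C[0])).round(1)
for u,v in [(369,100),(335,218),(173,190)]:
    p=pix(c,190+(u+.5)/2.5-.5,120+(v+.5)/2.5-.5,Z=.125); print(p.round(4),A(p))
for u,v in [(511,100),(684,143),(424,200)]:
    p=pix(s,280+(u-400+.5)/2.5-.5,150+(v+.5)/2.5-.5,Z=.125); print(p.round(4),A(p))
m=pix(c,190+(211+.5)/2.5-.5,120+(120+.5)/2.5-.5,Z=.147);b=pix(c,190+(219+.5)/2.5-.5,120+(176+.5)/2.5-.5,Z=.045);print('flask',m,A(m),b,A(b))
```

```text
[ 0.4489 -0.1288  0.125 ] -175.9
[0.5755 0.0248 0.125 ] 94.6
[ 0.7257 -0.0995  0.125 ] 8.0
[0.5724 0.0182 0.125 ] 96.1
[ 0.725  -0.1057  0.125 ] 5.5
[ 0.4503 -0.1369  0.125 ] -172.6
flask [ 0.64888243 -0.16556919  0.147     ] -37.0 [ 0.65002186 -0.16482701  0.045     ] -36.0
```

step_arm(commands=[{"gripper": 1, "x": 0.02, "y": 2.44, "z": 0, "spin": -1}, {"gripper": 1, "x": 0.05, "y": 3.67, "z": 0, "spin": -1.5}, {"gripper": 1, "x": 0.05, "y": 3.67, "z": 0, "spin": -1.5}, {"gripper": 1, "x": 0.05, "y": 3.67, "z": 0, "spin": -1.5}, {"gripper": 1, "x": 0.05, "y": 3.67, "z": 0, "spin": -1.5}, {"gripper": 1, "x": 0.05, "y": 3.67, "z": 0, "spin": -1.5}, {"gripper": 1, "x": 0.05, "y": 3.67, "z": 0, "spin": -1.5}, {"gripper": 1, "x": 0.05, "y": 3.67, "z": 0, "spin": -1.5}, {"gripper": 1, "x": 0.05, "y": 3.67, "z": 0, "spin": -1.5}, {"gripper": 1, "x": 0.02, "y": 2.44, "z": 0, "spin": -1}])

```text
time: 12.25
eef_pos: [0.6179, -0.2565, 0.1034]
tcp_rot: [0.623, 0.782, 0.0, 0.0]
contact_force: [-0.6, -1.2, 0.6]
opening: -0.0
finger_force: 0.7
```

step_arm(commands=[{"gripper": 1, "x": 0.02, "y": 2.44, "z": 0, "spin": -1}, {"gripper": 1, "x": 0.02, "y": 2.44, "z": 0, "spin": -1}, {"gripper": 1, "x": 0.02, "y": 2.44, "z": 0, "spin": -1}, {"gripper": 1, "x": 0.01, "y": 1.83, "z": 0, "spin": -0.75}, {"gripper": 1, "x": 0.01, "y": 1.22, "z": 0, "spin": -0.5}, {"gripper": 1, "x": 0.01, "y": 1.22, "z": 0, "spin": -0.5}, {"gripper": 1, "x": 0, "y": 0.6, "z": 0, "spin": -0.25}, {"gripper": 1, "x": 0, "y": 0, "z": 0, "spin": 0}, {"gripper": 1, "x": 0, "y": 0, "z": 0, "spin": 0}, {"gripper": 1, "x": 0, "y": 0, "z": 0, "spin": 0}])

```text
time: 13.25
eef_pos: [0.6293, -0.2532, 0.1033]
tcp_rot: [0.589, 0.808, 0.0, -0.0]
contact_force: [-0.3, -0.5, 0.4]
opening: 0.002
finger_force: 0.2
```

Run:
```python
from h import *
rel([.447,-.119,.105])
c=snap('scene','scene3.png'); a=c['color'][120:245,190:350,::-1]
cv2.imwrite('pics/e.png',cv2.resize(a,(768,600),interpolation=cv2.INTER_CUBIC))
```

```text
13.25 [ 0.62927281 -0.25319961  0.103273  ] shift [ 183.4 -132.6   -1.7] yaw 107.8 F [-0.26214788 -0.50982558  0.41957635] 0.0022668072147652217 [-0.53  0.43  1.66  0.    1.05 -0.84]
R 0.14070012704558393 th -72.51559727791638
```

View pics/e.png

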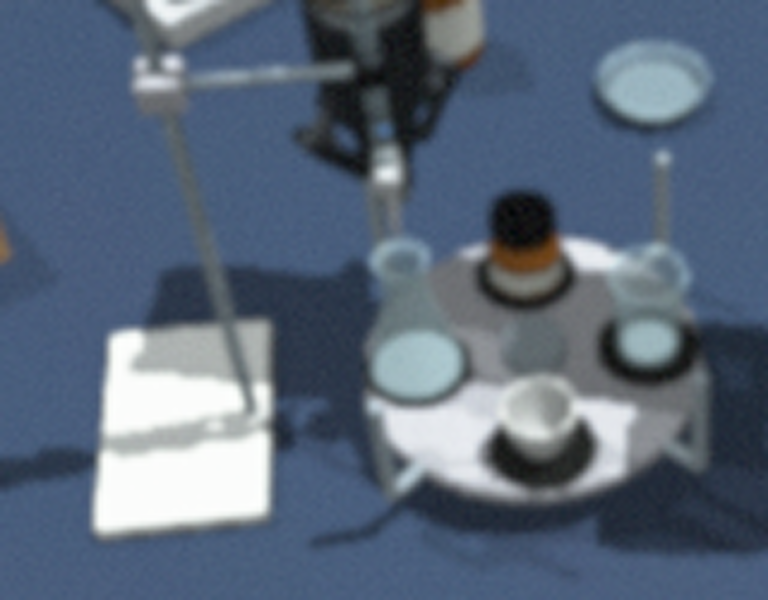

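Run:
```python
from h import *
c=load('scene'); g=lambda u,v:(190+(u+.5)/4.8-.5,120+(v+.5)/4.8-.5)
A=lambda p:np.degrees(np.arctan2(p[1]-C[1],p[0]-C[0])).round(1)
for n,q,Z in [('sp',(662,157),.125),('sp',(703,368),.125),('sp',(374,403),.125),('mouth',(400,257),.147),('base',(417,365),.045),('pad',(418,372),.042)]:
    p=pix(c,*g(*q),Z=Z); print(n,p.round(4),A(p))
for P in ([.6621,-.1431,.165],[.661,-.1434,.147]):
    u,v=proj(c,P); print((u-189.5)*4.8,(v-119.5)*4.8)
```

```text
sp [ 0.461 -0.174  0.125] -156.4
sp [0.5251 0.0056 0.125 ] 116.4
sp [ 0.714 -0.06   0.125] 24.9
mouth [ 0.6606 -0.1456  0.147 ] -19.9
base [ 0.6614 -0.1438  0.045 ] -18.5
pad [ 0.6624 -0.1403  0.042 ] -15.8
396.4977707656103 240.57153944403817
401.2451187315343 259.9434534309501
```

step_arm(commands=[{"gripper": 1, "x": 0, "y": -2, "z": 0, "spin": 0}, {"gripper": 1, "x": 0, "y": -4, "z": 0, "spin": 0}, {"gripper": 1, "x": -4, "y": -8, "z": 0, "spin": 0}, {"gripper": 1, "x": -8, "y": -8, "z": 0, "spin": 0}, {"gripper": 1, "x": -12, "y": -8, "z": 0, "spin": 0}, {"gripper": 1, "x": -15, "y": -5, "z": 0, "spin": 0}, {"gripper": 1, "x": -15, "y": 0, "z": 0, "spin": 0}, {"gripper": 1, "x": -15, "y": 0, "z": 0, "spin": 0}, {"gripper": 1, "x": -10, "y": 0, "z": 0, "spin": 0}, {"gripper": 1, "x": 0, "y": 0, "z": 0, "spin": 0}])

```text
time: 14.3
eef_pos: [0.6205, -0.3411, 0.1033]
tcp_rot: [0.59, 0.807, -0.0, 0.0]
contact_force: [0.2, 0.4, -0.0]
opening: 0.0
finger_force: 0.0
```

The flask is about 2 mm from its target according to the scene camera. I'll check it from the side before handing in.

Run:
```python
from h import *
s=snap('side','side4.png')
cv2.imwrite('pics/f.png',cv2.resize(s['color'][150:290,270:450,::-1],(720,560),interpolation=cv2.INTER_CUBIC))
for P in ([.6621,-.1431,.165],[.6615,-.1435,.147]):
    u,v=proj(s,P); print((u-269.5)*4,(v-149.5)*4)
```

```text
428.01974561482416 222.61626775806576
425.0144354067079 247.80084831164584
```

View pics/f.png

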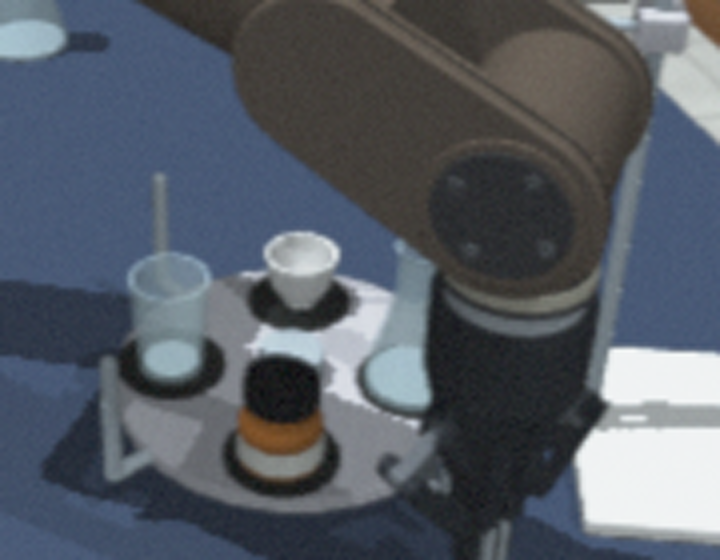

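```bash
python3 -c "
from plant import *
print(sign_off())"
```

```text
the job is handed in; nothing more can be done
None
```

I turned the carousel about 94° anticlockwise by one spoke; by the last camera measurements the flask's mouth is about 2 mm from the point under the burette tip, with everything on its pads and the arm clear. I handed the job in at about 14 s; no verdict came back.

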